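Swing down the bench locker's drop-front hatch with the hook pole

TASK

Take the hook pole out of its stand, pass its hook through the eye at the top of the locker's closed hatch and swing the hatch down with it, past its spring catches and onto its stops. Seat it there with a steady downward press of about 15 N for a good half second, never more than 20 N on the eye, then unhook and put the pole back upright in its stand, fully down on its collar. Move the hatch smoothly and only with the pole, and leave the other things where they are.

Things in the scene. Friction and masses are not known exactly. Their poses are not given: they have to be found in the camera images.
- pole_grip (a point): Centre of the black handle of the loose hook pole, which starts upright in its stand. Handle 20 mm (pole x) by 24 mm (pole y), reaching 40 mm below and 32 mm above this point; a 26 x 30 x 6 mm cap on top; below it a collar 36 x 32 x 6 mm, underside 46 mm below this point. Axes: z up the pole, +y the way the hook's prong points.
- pole: The whole hook pole, 148 mm long, about 120 g; origin at the foot of its shank, 110 mm below point pole_grip. A steel shank 8 mm thick runs from the collar down to the hook.
- hook (a point): Working point of the hook: a level steel prong 7 mm thick at the foot of the shank, pointing to pole +y, with a 10 mm ball at its end. The point is on the prong's centre line, 12 mm in +y from the shank's axis, 104 mm below point pole_grip; the prong's end is 18 mm further in +y. Axes as the pole's.
- stand_mouth (a point): The pole's fixed stand: point on the shank's place, at the rim of the upright oblong grey sleeve, 76 mm above the bench. Opening 16 mm wide (8 either side in stand x), from -9 to +35 mm along stand y, 66 mm deep. The pole hangs in it with its collar on the rim, prong to stand +y, grip centre 46 mm above this point; it goes in and out straight from above. Foot 80 x 100 x 10 mm.
- eye (a point): Centre of the steel ring at the hatch's free edge: 18 mm clear opening, 6 mm bar. The hole runs along the hatch's width (y, always level): the prong goes in sideways from either side and the ring turns round it. Turns with the hatch; shut, axes as hatch_hinge's, 14 mm in front of (-x) and 145 mm above the hinge line, 20 mm above the locker's roof, free all round.
- hatch_hinge (a point): Middle of the hatch's hinge line, 85 mm above the bench, fixed. Axes: x into the locker (the hatch opens towards -x), y along the hinge, z up. The locker behind is 112 mm wide, 210 mm tall; two aluminium arms (tops 105 mm above the bench, 59 to 69 mm to either side) reach 115 mm out in front and carry the catches and stops.
- hatch (a joint): Hatch angle (rad): 0 shut, upright; about 1.57 level. 100 x 125 x 8 mm, clear pane. Sprung: shuts itself unless caught; 1 to 3 N at the eye swing it. From about 1.41 two sprung rollers resist, 9 to 13 N down at the eye press it past; they then hold it at about 1.55. The rigid stops are screw-set anew each run, somewhere from 1.57 to 1.61: only the force tells when it is home.
- flask: Loose conical glass flask, 64 mm wide, 102 mm tall, a bystander; origin at its underside.
- beaker: Loose small glass beaker, 45 mm wide, 60 mm tall, a bystander; origin at its underside.
- stain_bottle: Loose small brown bottle, 34 mm wide, 78 mm tall, a bystander; origin at its underside.
- dish_a: Loose Petri dish, 91 mm wide, 16 mm tall, a bystander behind the pole's stand; origin at its underside.
- tally: Loose tally counter, 46 mm wide, 53 mm tall, a bystander behind the microscope; origin at its underside.

How it is judged:
By the outcome, as a careful person would: the job done as asked, in the order asked, and still so for the second after the job is handed in, with the robot touching nothing.
It also fails if it takes over 72 s, if anything falls off the work surface, if the arm or the gripper's body presses on something with over 40 N, if the wrist force passes 120 N, or if a joint passes its speed limit or range.

ROBOT

A 6-joint arm with a two-finger parallel gripper is mounted at the origin on a cart in front of the work surface, level with it; the furniture and walls round the work are solid. World frame = base frame: x ahead of the robot, y to its left, z up, the work surface at z = 0. Lengths are in mm, angles in degrees, forces in N, time in s.
With the tool pointing down it reaches from about 275 to 875 mm from the base axis. Payload 12.5 kg.
Tool frame: the origin (TCP) lies at the very end of the fingers, on their centre line; the grasp point (between the pads) lies 19 mm behind it (r.grip_depth is the distance from the TCP to the grasp point, in mm); z points along the fingers, y is the line along which they close (so a half turn about z gives the same grasp; the last joint's range is limited). The gripper opens to 85 mm and grips with 20 to 120 N. Pads are 22 mm wide; open, the fingers measure 114 mm over their backs; the gripper's body (76 mm by 85 mm) begins 54 mm behind the grasp point. The pads swing forward as they close: fully open they stand 13 mm farther back than shut.
Start: joints at [-79.847, 20.094, 94.641, -0, 65.266, -4.847], TCP at [142.371, -531.239, 202.89] pointing down, gripper open.
Joint ranges: [-157.81, 157.81], [-45, 120.19], [0.68, 151.7], [-89.99, 269.99], [4.06, 180], [-164.3, 164.3]. Speed limits (degrees/s): [127.2, 127.2, 159.86, 180, 180, 180].

INTERFACE

Orientations are given as [roll, pitch, yaw] about the fixed x, y, z axes, in that order (R = Rz(yaw) Ry(pitch) Rx(roll)).
In Python, from cell import r gives the robot as it stands.
- The arm moves only by the shell command python3 -m handwheel 'ROWS' [FORCE]. ROWS is JSON, a list of rows, each a list of 7 numbers: the turn, a rotation vector about the world's x, y, z in degrees, then the shift along the world's x, y, z in m, then the closure, from 0 (fully open) to 1 (shut). A call has 1 to 8 rows; each row shifts and turns the commanded pose from where the row before left it; what a row does not reach is not made up. A row lasts 1/12 s, in which the tool goes at most 41.7 mm and 7.16 degrees, less where a joint would pass 70% of its speed; a pose out of reach is approached as far as the arm can. A call with a gripper value outside its range is refused whole. The fingers move at their own pace and stop on an object; FORCE is the grip in N (left out, the last holds). Time passes only in rows, so rows that do not move let the fingers close. It gives the time, the measured TCP pose, the force, the opening and the grip force at its end, in the units of the state.
- r.get_state(): the state, without advancing time (a new reading comes with each control period).
- r.capture(name): name is "scene" or "top" or "wrist"; returns a dict with "pixels" (420x560x3 uint8, red, green, blue), "fx", "fy", "cx", "cy" (pixels), "world_from_camera" (4x4, takes a point from camera to world coordinates); the wrist camera has in their place "mount" (4x4, takes a point from camera to tool coordinates, whose origin is the TCP and whose axes are the flange's). Camera axes: x right, y down, z forward; pixel columns grow to the right and rows downward; lengths in mm; the calibration is good to about 2 mm. A picture is of the moment at which its call begins: read the wrist's pose just before it. There is no depth.
- r.finish_job(): hands the job in; it is judged then, once.
The state is a dict: "time_s": time; "joint_positions": joint angles; "qvel": joint speeds; "joint_torque": joint torques, N m; "position": TCP position; "eef_rot": TCP orientation; "contact_force": force on the tool from outside, world axes, zero at the start; "torque": the same for the moment, N m; "finger_gap": finger opening in mm; "finger_force": force on a finger pad.
Only numpy, scipy, OpenCV 4.12 (cv2) and the standard library are available. Lean on these libraries where they do the work, as an engineer would, in place of code of your own. Each camera call takes 0.05 s, during which the arm holds its last target. There are 200 camera calls.

## Working session

There is one attempt and no reset: what is moved stays moved. The work goes in short steps, Python scripts to look and compute and a shell command to move; the robot and the scene stay as the last step left them, time stands still between calls to the robot, and variables do not carry over. Pictures are saved under pics/ and viewed, at most 10 in all, crops included, and the job is handed in when it is done.

```bash
mkdir -p pics; ls; python3 - <<'E'
from cell import r
import cv2,numpy as np
s=r.get_state();print(s)
for n in("scene","top"):
    c=r.capture(n);cv2.imwrite(f"pics/{n}0.png",cv2.cvtColor(c["pixels"],cv2.COLOR_RGB2BGR))
    print(n,c["fx"],c["fy"],c["cx"],c["cy"],np.round(c["world_from_camera"],3).tolist())
print(np.round(r.capture("wrist")["mount"],3).tolist())
E
```

```text
pics
{'time_s': 0.0, 'joint_positions': array([-7.98471542e+01,  2.01243683e+01,  9.46781203e+01,  1.95028236e-03,
        6.52640537e+01, -4.84612791e+00]), 'qvel': array([-0.09916321,  0.04511455, -0.0186421 , -0.05738914,  0.02752718,
       -0.01127263]), 'joint_torque': array([ 2.14680906e-03, -5.06104052e+01, -2.91403502e+01,  1.38348650e-06,
        4.61198462e-03, -3.26995476e-06]), 'position': array([ 142.31991809, -530.88883013,  202.3503761 ]), 'eef_rot': array([-1.79933845e+02, -7.38555588e-03,  1.49981524e+01]), 'contact_force': array([-0.07193626,  0.22454781, -0.28322576]), 'torque': array([ 0.0295653 , -0.00630225, -0.00373663]), 'finger_force': 0.0, 'finger_gap': 85.37161979876521}
scene 403.2338153247208 403.2338153247208 275.00583575604344 212.71251298964168 [[0.89, -0.212, 0.404, 288.396], [-0.456, -0.437, 0.775, -623.425], [0.012, -0.874, -0.486, 569.836], [0.0, 0.0, 0.0, 1.0]]
top 510.00169364266173 510.00169364266173 282.9835338746389 210.89295379930468 [[-0.029, -0.984, 0.175, 455.291], [-1.0, 0.03, 0.002, 23.062], [-0.007, -0.175, -0.985, 1197.019], [0.0, 0.0, 0.0, 1.0]]
[[0.0, -0.961, -0.278, 71.464], [1.0, 0.0, -0.0, -0.823], [0.0, -0.278, 0.961, -170.896], [0.0, 0.0, 0.0, 1.0]]
```

View pics/scene0.png

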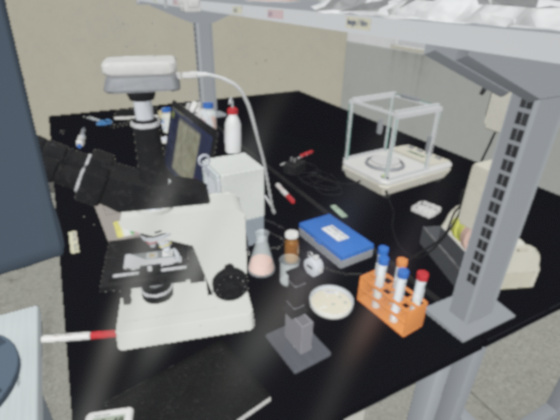

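View pics/top0.png

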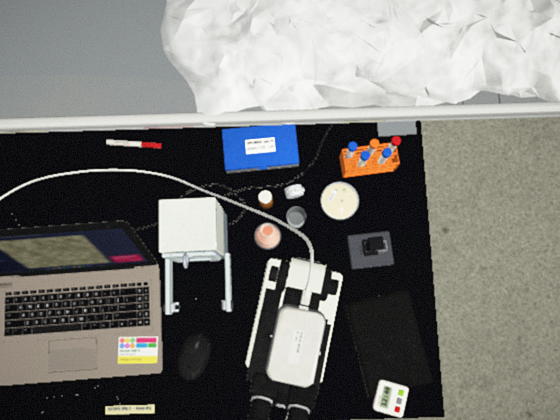

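```bash
python3 - <<'E'
import cv2,numpy as np
t=cv2.imread("pics/top0.png");s=cv2.imread("pics/scene0.png")
def crop(im,x,y,w,h,k,g=1.0):
    c=cv2.resize(im[y:y+h,x:x+w],None,fx=k,fy=k,interpolation=cv2.INTER_CUBIC)
    c=(255*(c/255.)**g).astype(np.uint8)
    for i in range(0,w,10): cv2.line(c,(i*k,0),(i*k,6 if (x+i)%50 else 16),(0,255,255),1)
    for i in range(0,h,10): cv2.line(c,(0,i*k),(6 if (y+i)%50 else 16,i*k),(0,255,255),1)
    return c
A=np.zeros((600,800,3),np.uint8)
a=crop(t,340,220,65,60,6,.5);A[:360,:390]=a
b=crop(s,260,270,80,100,6,.5);A[:600,400:880]=b[:,:400]
c=crop(t,340,220,1,1,1)
cv2.imwrite("pics/cr1.png",A)
B=np.zeros((600,800,3),np.uint8)
B[:580,:380]=crop(t,150,185,95,145,4,.6);B[:480,400:800]=crop(s,190,145,80,96,5,.6)
cv2.imwrite("pics/cr2.png",B)
E
```

```text
(no output)
```

View pics/cr1.png

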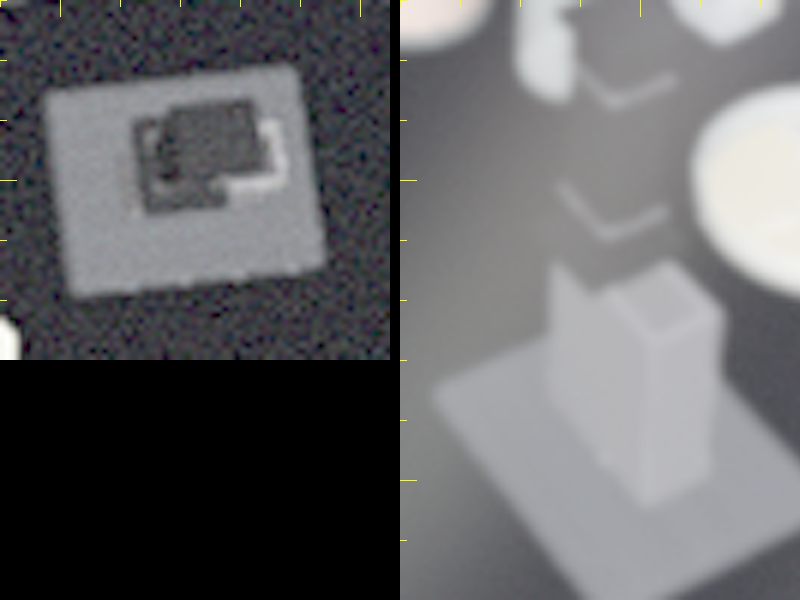

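View pics/cr2.png

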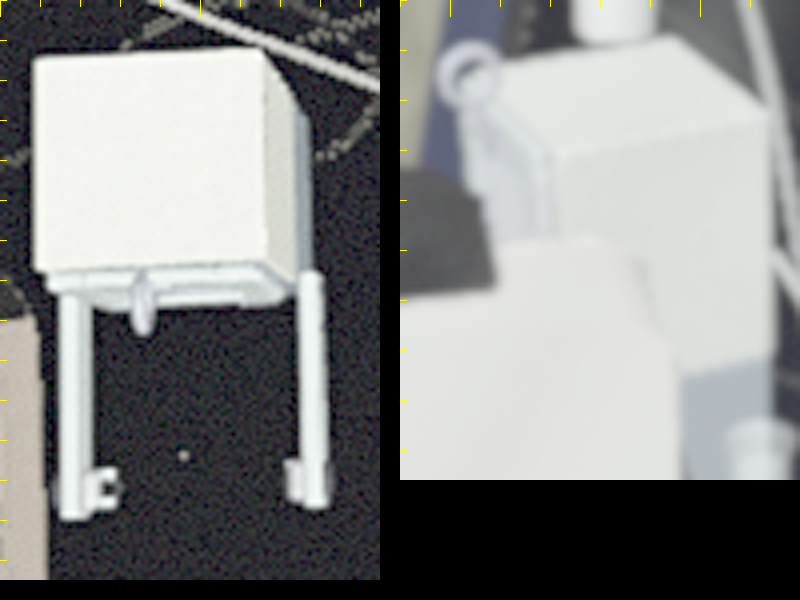

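```bash
cat > h.py <<'E'
import numpy as np
K={"scene":(403.234,403.234,275.006,212.713),"top":(510.002,510.002,282.984,210.893)}
from cell import r
P={}
def cam(n):
    if n not in P: P[n]=np.array(r.capture(n)["world_from_camera"])
    return P[n]
def ray(n,u,v):
    f,_,cx,cy=K[n];T=cam(n);d=T[:3,:3]@np.array([(u-cx)/f,(v-cy)/f,1]);return T[:3,3],d/np.linalg.norm(d)
def atz(n,u,v,z):
    o,d=ray(n,u,v);return o+d*(z-o[2])/d[2]
def tri(*obs):
    A=np.zeros((3,3));b=np.zeros(3)
    for n,u,v in obs:
        o,d=ray(n,u,v);M=np.eye(3)-np.outer(d,d);A+=M;b+=M@o
    return np.linalg.solve(A,b)
E
python3 - <<'E'
from h import *
np.set_printoptions(precision=1,suppress=True)
q=lambda p:(p[0]/6+340,p[1]/6+220)
C=[atz("top",*q(p),10) for p in[(45,92),(297,68),(327,268),(72,296)]]
print("foot",*C,"mean",np.mean(C,0))
a=(C[1]-C[0]+C[2]-C[3]);print("stand y dir",np.degrees(np.arctan2(a[1],a[0])),np.linalg.norm(a)/2)
print("foot other",np.linalg.norm(C[3]-C[0]),np.linalg.norm(C[2]-C[1]), (lambda b:np.degrees(np.arctan2(b[1],b[0])))(C[0]-C[3]+C[1]-C[2]))
print("cap",atz("top",*q((209,140)),160),"collar",atz("top",*q((181,167)),82))
w=lambda p:(p[0]/4+150,p[1]/4+185)
R=[atz("top",*w(p),210) for p in[(35,58),(262,48),(268,265),(38,272)]]
print("roof",*R);b=R[0]-R[3]+R[1]-R[2];a=R[0]-R[1]+R[3]-R[2];print(*[np.degrees(np.arctan2(k[1],k[0])) for k in(a,b)])
print("eye",tri(("top",185.75,260.5),("scene",204,160)),atz("top",185.75,260.5,230),atz("scene",204,160,230))
print("armtips",atz("top",*w((77,515)),105),atz("top",*w((318,505)),105))
print("scene collar corner",atz("scene",260+210/6,270+237/6,82), "mid")
# microscope
for p in[(270,305),(325,305),(297,380)]: print("head?",atz("top",*p,330))
print("head",tri(("top",297,345),("scene",140,62)))
print("scope base", atz("top",262,262,0),atz("top",343,268,0), atz("top",335,415,0))
print("flask",atz("top",267,238,0),"beaker",atz("top",296,216,0))
E
```

```text
foot [ 603.9 -123.7   10. ] [ 610.4 -222.5   10. ] [ 532.3 -229.    10. ] [ 524.5 -130.1   10. ] mean [ 567.8 -176.3   10. ]
stand y dir -85.8393023385382 99.10234152716806
foot other 79.73444317749879 78.38179725512309 4.658516821725771
cap [ 567.1 -160.   160. ] collar [ 565.9 -163.    82. ]
roof [661.3 270.1 210. ] [662.9 157.8 210. ] [555.3 155.5 210. ] [555.2 267.1 210. ]
90.4478069523154 1.40570636355811
eye [538.7 212.2 228.1] [537.5 212.2 230. ] [538.5 207.4 230. ]
armtips [437.3 270.8 105. ] [438.8 144.  105. ]
scene collar corner [ 567.2 -168.5   82. ] mid
head? [450.5  51.2 330. ]
head? [447.9 -40.6 330. ]
head? [329.   10.2 330. ]
head [396.1  10.8 475.2]
scope base [548.3  78.3   0. ] [ 528.8 -110.6    0. ] [204.  -76.7   0. ]
flask [604.5  65.3   0. ] beaker [655.1  -5.    0. ]
```

```bash
python3 - <<'E'
from h import *
np.set_printoptions(precision=0,suppress=True)
def plane(n,a,b):
    o,d1=ray(n,*a);_,d2=ray(n,*b);m=np.cross(d1,d2);return m/np.linalg.norm(m),o
m1,o1=plane("top",(200,120),(420,110));m2,o2=plane("scene",(220,8),(530,57))
d=np.cross(m1,m2);d/=np.linalg.norm(d)
p=np.linalg.lstsq(np.array([m1,m2]),np.array([m1@o1,m2@o2]),rcond=None)[0]
print("shelf edge dir",d*100,"at y=0",p-d*p[1]/d[1])
S=np.array([(183,75),(215,75),(232,82),(240,88),(248,100),(255,120),(265,165),(272,213)],float)
pts=np.concatenate([np.linspace(S[i],S[i+1],20) for i in range(len(S)-1)])
for t in[(312,290),(312,255),(308,238),(300,228),(270,207),(225,187)]:
    best=min(pts,key=lambda s:abs(np.dot(np.cross(ray("top",*t)[1],ray("scene",*s)[1]),ray("top",*t)[0]-ray("scene",*s)[0])/np.linalg.norm(np.cross(ray("top",*t)[1],ray("scene",*s)[1]))))
    print("cable",t,best,tri(("top",*t),("scene",*best)))
E
python3 -m handwheel '[[0,0,4.95,0.0265,0.0231,0.002,0],[0,0,4.95,0.0265,0.0231,0.002,0],[0,0,4.95,0.0265,0.0231,0.002,0],[0,0,4.95,0.0265,0.0231,0.002,0],[0,0,4.95,0.0265,0.0231,0.002,0],[0,0,4.95,0.0265,0.0231,0.002,0],[0,0,4.95,0.0265,0.0231,0.002,0],[0,0,4.95,0.0265,0.0231,0.002,0]]'
python3 -m handwheel '[[0,0,4.95,0.0265,0.0231,0.002,0],[0,0,4.95,0.0265,0.0231,0.002,0],[0,0,4.95,0.0265,0.0231,0.002,0],[0,0,4.95,0.0265,0.0231,0.002,0],[0,0,4.95,0.0265,0.0231,0.002,0],[0,0,4.95,0.0265,0.0231,0.002,0],[0,0,4.95,0.0265,0.0231,0.002,0],[0,0,4.95,0.0265,0.0231,0,0]]'
```

```text
shelf edge dir [   2. -100.   -1.] at y=0 [711.   0. 517.]
cable (312, 290) [196.  75.] [471. -14. 456.]
cable (312, 255) [229.  81.] [522. -16. 444.]
cable (308, 238) [246.  97.] [551. -13. 415.]
cable (300, 228) [259. 137.] [577.  -3. 343.]
cable (270, 207) [265. 165.] [623.  52. 262.]
cable (225, 187) [265. 165.] [670. 141. 221.]
time_s: 1.02
position: [355.4, -345.1, 219.1]
eef_rot: [180.0, 0.0, 54.8]
contact_force: [0.9, -1.4, -0.3]
finger_gap: 85.2
finger_force: 0.0
time_s: 1.68
position: [567.7, -160.2, 233.3]
eef_rot: [180.0, 0.0, 94.5]
contact_force: [-0.4, -1.5, -0.2]
finger_gap: 85.3
finger_force: 0.0
```

```bash
python3 - <<'E'
from cell import r
import cv2
print(r.get_state()["position"],r.get_state()["eef_rot"]);c=r.capture("wrist");print(c["fx"],c["cx"],c["cy"])
cv2.imwrite("pics/w1.png",cv2.cvtColor(c["pixels"],cv2.COLOR_RGB2BGR))
E
```

```text
[ 567.65902375 -160.21484862  233.31209948] [1.79965820e+02 1.59548855e-02 9.44505711e+01]
322.47268232506525 281.80255531062977 204.69998135476513
```

View pics/w1.png

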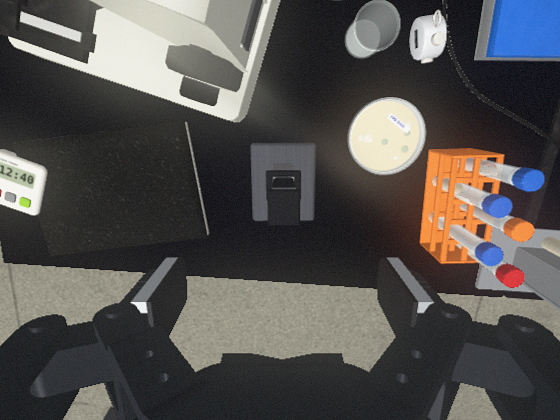

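```bash
cat >> h.py <<'E'
from scipy.spatial.transform import Rotation as Ro
M=np.array([[0,-.961,-.278,71.464],[1,0,0,-.823],[0,-.278,.961,-170.896],[0,0,0,1]])
def wT(p,e):
    T=np.eye(4);T[:3,:3]=Ro.from_euler("xyz",e,degrees=True).as_matrix();T[:3,3]=p;return T@M
def wproj(T,X):
    x=np.linalg.inv(T)@np.append(X,1);return x[:2]/x[2]*322.473+[281.8,204.7]
def watz(T,u,v,z):
    d=T[:3,:3]@np.array([(u-281.8)/322.473,(v-204.7)/322.473,1]);return T[:3,3]+d*(z-T[2,3])/d[2]
E
python3 - <<'E'
from h import *
import cv2
T=wT([567.66,-160.21,233.31],[179.97,.016,94.45])
print(wproj(T,[567,-161,160]),wproj(T,[567,-146,160]),wproj(T,[567,-176,160]))
for c in[(267,195),(300,195),(267,224),(300,224)]: print(watz(T,*c,160))
for c in[(251,143),(315,143),(251,221),(315,221)]: print("foot",watz(T,*c,10))
im=cv2.imread("pics/w1.png")[130:240,240:330];im=cv2.resize(im,None,fx=5,fy=5,interpolation=cv2.INTER_CUBIC)
cv2.imwrite("pics/w1c.png",(255*(im/255.)**.5).astype('uint8'))
E
```

```text
[281.88273833 206.56802168] [283.3830273  188.10599648] [280.43067091 224.43664967]
[ 554.67637623 -152.50095626  160.        ]
[ 580.37924675 -150.50414326  160.        ]
[ 556.23390615 -176.46345387  160.        ]
[ 582.61805528 -174.41508011  160.        ]
foot [ 527.24473511 -128.4322969    10.        ]
foot [ 604.15267776 -122.4507966    10.        ]
foot [ 532.3237008  -227.70291835   10.        ]
foot [ 614.69954874 -221.3070916    10.        ]
```

View pics/w1c.png

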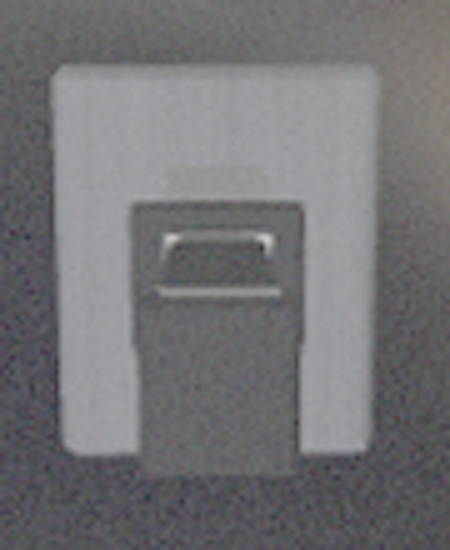

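```bash
python3 -m handwheel '[[0,0,0,0.0004,-0.0008,-0.016,0],[0,0,0,0,0,-0.018,0],[0,0,0,0,0,-0.018,0],[0,0,0,0,0,-0.018,0],[0,0,0,0,0,-0.018,0],[0,0,0,0,0,-0.016,0.3],[0,0,0,0,0,-0.014,0.5],[0,0,0,0,0,-0.012,0.6]]' 90
python3 -m handwheel '[[0,0,0,0,0,0,0.7],[0,0,0,0,0,0,0.9],[0,0,0,0,0,0,1],[0,0,0,0,0,0,1],[0,0,0,0,0,0,1],[0,0,0,0,0,0,1]]' 90
```

```text
time_s: 2.4
position: [566.4, -162.4, 101.7]
eef_rot: [-180.0, -0.0, 94.2]
contact_force: [0.4, -0.3, -0.2]
finger_gap: 51.7
finger_force: 0.0
time_s: 2.9
position: [567.0, -162.5, 103.4]
eef_rot: [180.0, 0.0, 94.2]
contact_force: [-0.1, -0.6, -1.5]
finger_gap: 24.2
finger_force: 88.1
```

```bash
python3 -m handwheel '[[0,0,0,0,0,0,1],[0,0,0,0,0,0.004,1],[0,0,0,0,0,0.008,1],[0,0,0,0,0,0.012,1],[0,0,0,0,0,0.016,1],[0,0,0,0,0,0.016,1],[0,0,0,0,0,0.016,1],[0,0,0,0,0,0.016,1]]'
python3 -m handwheel '[[0,0,0,0,0,0.020,1],[0,0,0,0,0,0.020,1],[0,0,0,0,0,0.020,1],[0,0,0,0,0,0.020,1],[0,0,0,0,0,0.010,1],[0,0,0,0,0,0,1],[0,0,0,0,0,0,1]]'
python3 - <<'E'
from cell import r
import cv2
s=r.get_state();print(s["position"],s["eef_rot"],s["contact_force"],s["torque"]);c=r.capture("wrist")
a=cv2.cvtColor(c["pixels"],cv2.COLOR_RGB2BGR)[150:420,130:430]
c=cv2.cvtColor(r.capture("scene")["pixels"],cv2.COLOR_RGB2BGR)[150:420,230:430]
import numpy as np
i=np.hstack([cv2.resize(a,(500,450)),cv2.resize(c,(300,450))])
cv2.imwrite("pics/w2.png",(255*(i/255.)**.5).astype('uint8'))
E
```

```text
time_s: 3.57
position: [566.9, -162.5, 193.1]
eef_rot: [179.9, 0.0, 94.2]
contact_force: [-0.3, 0.2, -1.2]
finger_gap: 23.8
finger_force: 88.2
time_s: 4.15
position: [566.7, -162.4, 281.0]
eef_rot: [180.0, 0.0, 94.2]
contact_force: [-0.2, -0.1, -1.6]
finger_gap: 24.2
finger_force: 88.2
[ 566.66181248 -162.38052088  281.00492529] [1.79974138e+02 1.08411675e-02 9.42020720e+01] [-0.23032586 -0.12460897 -1.60071873] [0.0070027  0.08085139 0.05288604]
```

View pics/w2.png

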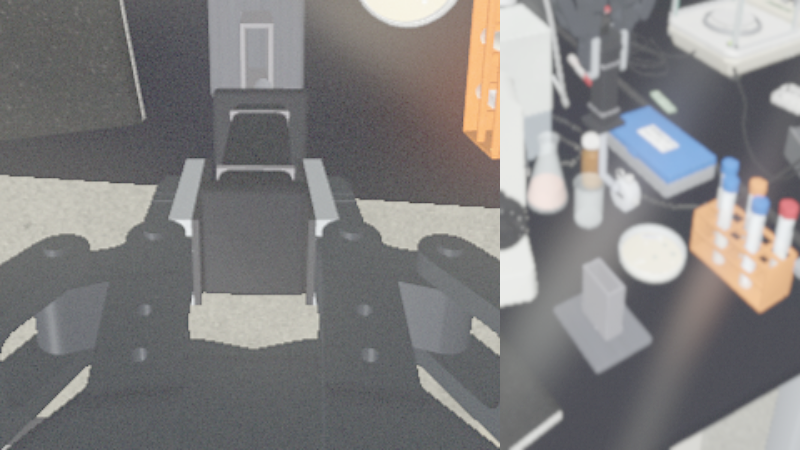

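```bash
python3 -m handwheel '[[0,0,0,-0.004,0,0.016,1],[0,0,0,-0.008,0,0.026,1],[0,0,0,-0.010,0,0.030,1],[0,0,0,-0.010,0,0.030,1],[0,0,0,-0.010,0,0.030,1],[0,0,0,-0.010,0,0.030,1],[0,0,0,-0.010,0,0.030,1],[0,0,0,-0.010,0,0.030,1]]'
python3 -m handwheel '[[0,0,0,-0.010,0,0.030,1],[0,0,0,-0.010,0,0.030,1],[0,0,0,-0.010,0,0.030,1],[0,0,0,-0.010,0,0.030,1],[0,0,0,-0.008,0,0.020,1],[0,0,0,0,0,0.010,1],[0,0,0,0,0,0,1]]'
python3 - <<'E'
from cell import r
print(r.get_state()["joint_positions"])
E
```

```text
time_s: 4.92
position: [494.1, -162.3, 503.2]
eef_rot: [-179.9, -0.1, 94.2]
contact_force: [0.2, 0.5, -1.4]
finger_gap: 24.0
finger_force: 88.4
time_s: 5.5
position: [446.9, -162.7, 654.0]
eef_rot: [179.9, 0.1, 94.2]
contact_force: [0.1, -0.6, -1.7]
finger_gap: 24.0
finger_force: 88.4
[-2.56131323e+01  1.01386872e+01  4.61801125e+01  3.32821043e-04
  1.23562915e+02 -2.97943180e+01]
```

```bash
python3 -m handwheel '[[0,0,-0.4,0,0.016,0,1],[0,0,-0.4,0,0.028,0,1],[0,0,-0.4,0,0.032,0,1],[0,0,-0.4,0,0.032,0,1],[0,0,-0.4,0,0.032,0,1],[0,0,-0.4,0,0.032,0,1],[0,0,-0.5,0,0.032,0,1],[0,0,-0.5,0.010,0.032,0,1]]'
python3 -m handwheel '[[0,0,0,0.014,0.032,0,1],[0,0,0,0.014,0.032,0,1],[0,0,0,0.014,0.032,-0.008,1],[0,0,0,0.014,0.032,-0.020,1],[0,0,0,0.014,0.032,-0.028,1],[0,0,0,0.012,0.032,-0.030,1],[0,0,0,0,0.020,-0.030,1],[0,0,0,0,0.002,-0.030,1]]'
python3 -m handwheel '[[0,0,0,0,0,-0.030,1],[0,0,0,0,0,-0.030,1],[0,0,0,0,0,-0.020,1],[0,0,0,0,0,-0.008,1],[0,0,0,0,0,0,1],[0,0,0,0,0,0,1]]'
python3 - <<'E'
from cell import r
import cv2
s=r.get_state();print(s["joint_positions"],s["position"],s["eef_rot"],s["contact_force"],s["torque"]);c=r.capture("wrist")
cv2.imwrite("pics/w3.png",cv2.resize(cv2.cvtColor(c["pixels"],cv2.COLOR_RGB2BGR),(800,600),interpolation=cv2.INTER_CUBIC))
E
```

```text
time_s: 6.17
position: [455.9, 75.2, 652.2]
eef_rot: [-180.0, 0.0, 90.8]
contact_force: [0.9, -0.8, -0.5]
finger_gap: 24.0
finger_force: 88.5
time_s: 6.83
position: [536.8, 286.0, 505.9]
eef_rot: [-179.7, 0.1, 91.0]
contact_force: [0.9, 0.4, -0.9]
finger_gap: 24.3
finger_force: 88.6
time_s: 7.33
position: [536.9, 282.7, 423.5]
eef_rot: [-180.0, 0.0, 90.8]
contact_force: [-0.4, -0.6, -0.9]
finger_gap: 24.0
finger_force: 88.6
[2.33739133e+01 1.98360635e+01 6.48907102e+01 2.85110915e-04
 9.52912099e+01 2.25755912e+01] [536.85752566 282.68759612 423.49561097] [-1.79983285e+02  6.64182088e-03  9.07983493e+01] [-0.40272946 -0.59314173 -0.88359983] [0.0287677  0.01560749 0.04197635]
```

View pics/w3.png

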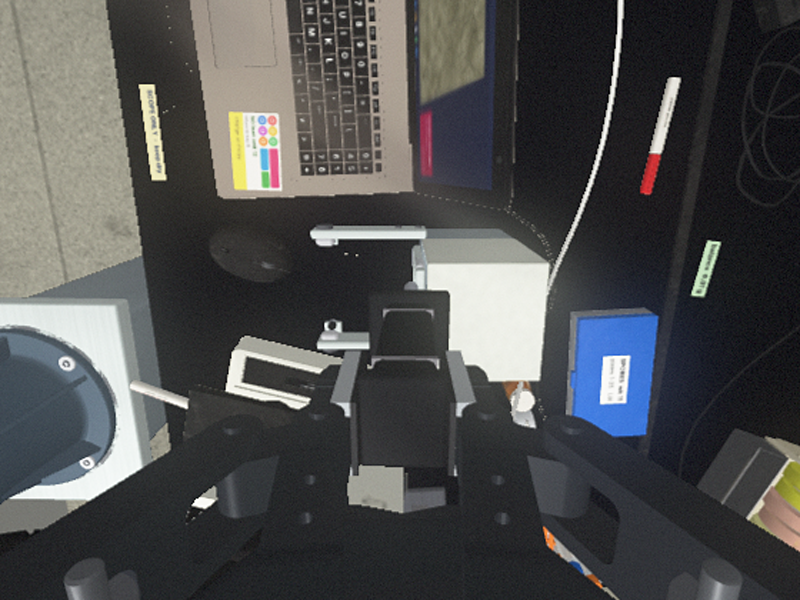

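```bash
python3 - <<'E'
from h import *
np.set_printoptions(precision=1,suppress=True)
T=wT([536.86,282.69,423.5],[-179.98,.007,90.8]);k=.7
g=lambda u,v,z:watz(T,u*k,v*k,z)
for u,v,z in[(428,264,210),(548,262,210),(541,381,210),(311,229,105),(311,237,105),(318,335,105),(318,347,105),(411,282,245),(411,282,230)]: print(u,v,z,g(u,v,z))
p=lambda X:wproj(T,X)/k
print("pred ring top",p([539,209,245]),p([539,209,230]),"cap",p([536.9,282.7,423.5+18.6+38]),p([536.9,282.7-15,480.1]),p([536.9,297.7,480.1]),"collar +y edge",p([536.9,298.7,402]))
E
```

```text
428 264 210 [557.9 268.5 210. ]
548 262 210 [660.  271.7 210. ]
541 381 210 [665.  159.9 210. ]
311 229 105 [438.6 281.4 105. ]
311 237 105 [438.2 272.8 105. ]
318 335 105 [441.6 160.8 105. ]
318 347 105 [441.  146.1 105. ]
411 282 245 [542.9 261.7 245. ]
411 282 230 [543.2 257.7 230. ]
pred ring top [405.  344.3] [404.9 337.5] cap [405.6 423.5] [404.8 469. ] [406.4 375. ] collar +y edge [405.1 292. ]
```

```bash
python3 -m handwheel '[[0,0,0.1,0.002,-0.004,-0.012,1],[0,0,0.1,0,-0.004,-0.018,1],[0,0,0,0,-0.004,-0.020,1],[0,0,0,0,-0.004,-0.020,1],[0,0,0,0,-0.004,-0.018,1],[0,0,0,0,-0.004,-0.014,1],[0,0,0,0,-0.004,-0.006,1],[0,0,0,0,0,0,1]]'
python3 - <<'E'
from cell import r
import cv2,numpy as np
s=r.get_state();print(s["position"],s["eef_rot"],s["contact_force"],s["torque"])
a=cv2.cvtColor(r.capture("scene")["pixels"],cv2.COLOR_RGB2BGR)[100:200,170:250]
b=cv2.cvtColor(r.capture("top")["pixels"],cv2.COLOR_RGB2BGR)[190:290,140:220]
i=np.hstack([cv2.resize(x,(400,500),interpolation=cv2.INTER_CUBIC) for x in(a,b)])
cv2.imwrite("pics/s4.png",(255*(i/255.)**.7).astype('uint8'))
E
```

```text
time_s: 8.05
position: [538.9, 254.1, 315.2]
eef_rot: [-180.0, 0.0, 91.0]
contact_force: [-1.0, 0.9, -0.9]
finger_gap: 23.9
finger_force: 88.6
[538.93833543 254.11613962 315.21133274] [-1.79975083e+02  1.67183897e-02  9.09704053e+01] [-1.01027544  0.90429141 -0.89870667] [-0.01986085  0.02060874 -0.05005675]
```

View pics/s4.png

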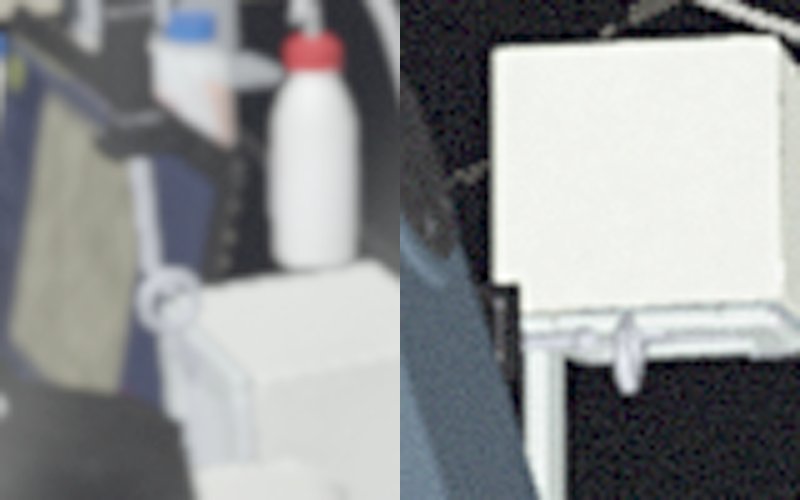

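```bash
python3 - <<'E'
from h import *
import cv2
np.set_printoptions(precision=1,suppress=True)
def pr(n,X):
    f,_,cx,cy=K[n];x=np.linalg.inv(cam(n))@np.append(X,1);return x[:2]/x[2]*f+[cx,cy]
g=np.array([538.9,254.1,315.2+18.6]);d=np.array([np.cos(np.radians(-89)),np.sin(np.radians(-89)),0])
for n,o in(("scene",(170,100)),("top",(140,190))):
    for l,X in(("shank68",g+[0,0,-68]),("foot",g+[0,0,-104]),("ball",g+[0,0,-104]+28*d),("eye",np.array([539,211.5,230]))):
        p=pr(n,X);print(n,l,p,"crop",(p-o)*5+[400*(n=="top"),0])
a=cv2.cvtColor(r.capture("scene")["pixels"],cv2.COLOR_RGB2BGR)[145:175,185:220]
b=cv2.cvtColor(r.capture("top")["pixels"],cv2.COLOR_RGB2BGR)[245:275,160:195]
i=np.hstack([cv2.resize(x,(400,343),interpolation=cv2.INTER_CUBIC) for x in(a,b)])
cv2.imwrite("pics/s5.png",(255*(i/255.)**.8).astype('uint8'))
for n,o,s in(("scene",(185,145),0),("top",(160,245),400)):
  for X in (g+[0,0,-104],g+[0,0,-104]+28*d,[539,211.5,230]): print(n,(pr(n,X)-o)*11.43+[s,0])
E
```

```text
scene shank68 [196.6 138.6] crop [132.9 193. ]
scene foot [197.8 153.4] crop [139.2 266.9]
scene ball [201.8 157.3] crop [159.  286.4]
scene eye [203.7 159.4] crop [168.3 296.8]
top shank68 [159.  258.9] crop [495.  344.3]
top foot [163.7 260.4] crop [518.4 352.1]
top ball [178.4 259.7] crop [592.1 348.6]
top eye [186.1 259.7] crop [630.5 348.5]
scene [146.7  95.7]
scene [192.  140.4]
scene [213.2 164.1]
top [442.  176.3]
top [610.6 168.3]
top [698.3 168. ]
```

View pics/s5.png

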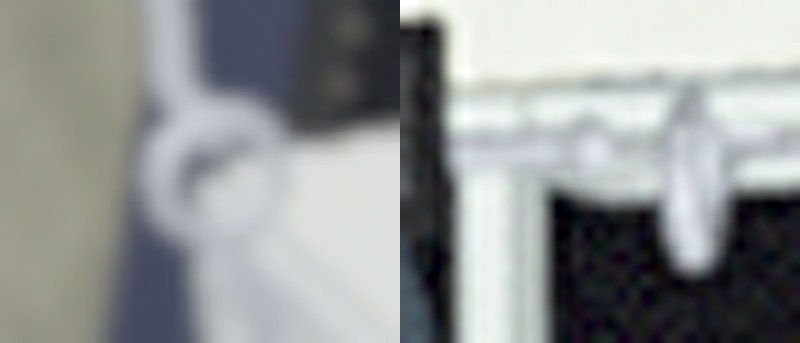

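```bash
python3 -m handwheel '[[0,0.8,0,-0.0008,0,0,1],[0,0.8,0,-0.0008,0,0,1],[0,0.7,0,-0.0008,0,0,1],[0,0,0,0,0,0,1],[0,0,0,0,0,0,1]]'
python3 - <<'E'
from cell import r
import cv2,numpy as np
s=r.get_state();print(s["position"],s["eef_rot"],s["contact_force"])
b=cv2.cvtColor(r.capture("top")["pixels"],cv2.COLOR_RGB2GRAY);np.save("top_b.npy",b)
print("top cols168-191 rows252-270");print(b[252:271,168:192])
a=cv2.cvtColor(r.capture("scene")["pixels"],cv2.COLOR_RGB2GRAY)
print("scene cols195-213 rows148-170");print(a[142:171,194:214])
E
```

```text
time_s: 8.77
position: [536.5, 254.7, 315.2]
eef_rot: [-177.7, -0.0, 91.0]
contact_force: [-0.2, -0.2, -1.1]
finger_gap: 23.8
finger_force: 88.6
[536.52831481 254.65340738 315.18400226] [-1.77682272e+02 -3.47953230e-02  9.09934693e+01] [-0.23957209 -0.24633981 -1.05169691]
top cols168-191 rows252-270
[[190 195 193 186 177 179 177 172 164 154 158 168 175 168 166 173 171 147
  166 186 188 193 196 195]
 [201 201 187 192 209 213 215 213 210 217 214 211 218 216 219 197 161 138
  173 216 229 230 229 231]
 [228 228 210 215 232 234 235 236 236 235 234 234 236 235 235 191 140 147
  171 214 238 237 235 235]
 [235 235 217 220 236 234 235 232 235 232 235 234 234 237 220 175 149 153
  175 198 217 228 226 224]
 [222 222 209 209 217 209 209 201 202 201 198 198 198 199 178 164 176 172
  180 187 202 218 218 214]
 [189 190 184 185 189 183 183 175 172 172 175 174 175 173 159 167 190 185
  190 195 186 183 179 185]
 [177 168 173 176 173 176 183 174 163 157 166 185 181 183 164 167 190 186
  204 199 161 157 165 175]
 [174 147 150 156 156 156 154 153 167 168 175 185 193 203 180 180 201 196
  205 203 156 172
[... 2917 characters left out ...]
 205 213
  217 217]
 [123 105  84  96 134 155 157 154 168 186 197 199 199 196 192 198 209 215
  217 217]
 [120 101  77  81 111 139 153 161 171 182 189 193 191 189 190 199 208 214
  216 216]
 [117  96  73  67  82 107 131 150 165 175 180 181 182 189 195 200 205 210
  214 215]
 [113  92  71  60  63  76  97 125 152 170 176 175 179 191 200 202 202 205
  210 214]
 [107  86  67  57  57  61  73 107 146 171 177 175 179 190 199 203 203 202
  205 210]
 [102  80  64  57  56  57  67 103 148 174 179 176 176 183 193 200 203 202
  202 205]
 [ 99  76  62  56  56  56  64 101 146 172 178 175 173 176 184 193 199 203
  203 202]
 [ 97  74  60  56  55  56  63  95 137 167 175 174 172 171 176 183 190 198
  204 203]]
```

```bash
python3 -m handwheel '[[0,0,0,0,-0.002,0,1],[0,0,0,0,-0.003,0,1],[0,0,0,0,-0.003,0,1],[0,0,0,0,-0.003,0,1],[0,0,0,0,-0.002,0,1],[0,0,0,0,0,0,1]]'
python3 -m handwheel '[[0,0,0,0,-0.003,0,1],[0,0,0,0,-0.003,0,1],[0,0,0,0,-0.003,0,1],[0,0,0,0,0,0,1]]'
```

```text
time_s: 9.37
position: [536.5, 241.2, 315.4]
eef_rot: [-177.7, -0.0, 91.0]
contact_force: [-0.1, -0.3, -0.3]
finger_gap: 24.5
finger_force: 88.6
time_s: 9.7
position: [536.4, 232.1, 315.4]
eef_rot: [-177.7, -0.0, 91.0]
contact_force: [-0.1, -0.2, -1.1]
finger_gap: 24.2
finger_force: 88.6
```

```bash
python3 -m handwheel '[[0,0,0,0,-0.003,0,1],[0,0,0,0,-0.003,0,1],[0,0,0,0,-0.003,0,1],[0,0,0,0,-0.002,0,1],[0,0,0,0,0,0,1]]'
python3 - <<'E'
from cell import r
import cv2,numpy as np
b=cv2.cvtColor(r.capture("top")["pixels"],cv2.COLOR_RGB2GRAY)
print(b[252:268,170:200])
print((b.astype(int)-np.load("top_b.npy"))[252:268,170:200])
E
```

```text
time_s: 10.12
position: [536.4, 221.2, 315.4]
eef_rot: [-177.7, -0.0, 91.0]
contact_force: [0.2, 0.2, -0.9]
finger_gap: 23.9
finger_force: 88.6
[[ 64  68  64  65  64  71  71  67  63  70  62  64  64 147 171 156 168 187
  189 191 195 191 195 201 201 201 206 207 211 208]
 [ 69  60  68  68  67  67  64  65  68  60  68  62  69 113 155 146 173 214
  231 229 231 230 231 234 232 234 234 232 235 232]
 [ 79  64  67  63  64  68  68  67  69  68  69  62  64  80 133 153 172 221
  238 236 234 237 237 238 237 234 235 235 235 236]
 [ 75  62  63  69  69  67  72  67  67  64  64  68  62  72 130 170 174 200
  216 228 227 223 220 211 218 218 210 205 201 198]
 [ 85  75  70  62  67  68  64  67  67  66  68  64  66  62 125 168 185 191
  203 217 215 218 204 176 170 177 177 177 169 168]
 [ 97  77  65  71  62  68  66  65  66  65  66  62  63  63 118 168 195 194
  184 187 189 190 175 159 161 177 190 190 187 191]
 [ 95  77  66  69  68  61  65  65  66  70  61  63  69  65  89 153 196 186
  150 148 143 147 149 148 159 168 189 206 206 214]
 [ 97  82  71  66  64  63  66  62  71  64  65  65  66  60  70 131 173 171
  157 1
[... 2857 characters left out ...]
-42   -3    1   15   27   14   36   62   81   85   34   -1
     3   -5]
 [ -82  -86  -35   51   61   44   23   24   50   50   62   66   26  -94
  -142 -142  -69   -7    8    2    1  -10  -13   -3    6  -11  -15    1
     2   -4]
 [ -82  -83  -43   60   59   56   49   59   58   53   60   48   37  -59
  -140 -148  -90  -19    6   -8   -9  -15   -5    5  -16   -1   -9    4
     0    4]
 [ -80  -92  -33   62   67   52   56   55   61   49   53   52   49  -29
  -116 -151 -115  -48   -2    1    2   10  -14    2    2    6  -11    6
     3   -1]
 [ -83  -84  -37   73   58   46   54   43   52   50   55   59   59   19
   -87 -131 -110  -45   -2   -5   14   -4    9   -3   -7  -14    6    7
     1  -13]]
```

```bash
python3 -m handwheel '[[0,0,0,-0.001,0,-0.0001,1],[0,0,0,-0.002,0,-0.0002,1],[0,0,0,-0.003,0,-0.0004,1],[0,0,0,-0.004,-0.0001,-0.0006,1],[0,0,0,-0.0039,-0.0001,-0.0007,1],[0,0,0,-0.0039,-0.0001,-0.0008,1],[0,0,0,-0.0039,-0.0001,-0.0009,1],[0,0,0,-0.0039,-0.0001,-0.001,1]]'
python3 -m handwheel '[[0,0,0,-0.0038,0,-0.0011,1],[0,0,0,-0.0038,-0.0001,-0.0012,1],[0,0,0,-0.0038,0,-0.0013,1],[0,0,0,-0.0037,-0.0001,-0.0014,1],[0,0,0,-0.0037,-0.0001,-0.0015,1],[0,0,0,-0.0036,-0.0001,-0.0017,1],[0,0,0,-0.0036,-0.0001,-0.0018,1],[0,0,0,-0.0035,-0.0001,-0.0018,1]]'
```

```text
time_s: 10.83
position: [510.4, 221.2, 310.6]
eef_rot: [-177.7, -0.0, 91.0]
contact_force: [1.6, 0.7, -2.1]
finger_gap: 24.3
finger_force: 88.3
time_s: 11.5
position: [480.9, 220.6, 298.7]
eef_rot: [-177.7, -0.0, 91.0]
contact_force: [1.0, -0.6, -1.3]
finger_gap: 24.3
finger_force: 88.3
```

```bash
python3 -m handwheel '[[0,0,0,-0.0035,-0.0001,-0.0019,1],[0,0,0,-0.0034,0,-0.002,1],[0,0,0,-0.0034,-0.0001,-0.0021,1],[0,0,0,-0.0033,0,-0.0022,1],[0,0,0,-0.0033,-0.0001,-0.0023,1],[0,0,0,-0.0032,0,-0.0024,1],[0,0,0,-0.0031,-0.0001,-0.0025,1],[0,0,0,-0.0031,0,-0.0026,1]]'
python3 - <<'E'
from cell import r
import cv2,numpy as np
b=cv2.cvtColor(r.capture("top")["pixels"],cv2.COLOR_RGB2GRAY)
print(b[256:310:2,178:202:1])
E
```

```text
time_s: 12.17
position: [454.7, 220.2, 280.6]
eef_rot: [-177.7, -0.0, 91.0]
contact_force: [1.4, 0.4, -1.9]
finger_gap: 23.9
finger_force: 88.3
[[161 159 162 164 160 163 155 160 163 158 165 154 158 158 153 153 156 146
  153 141 143 140 137 135]
 [148 143 146 144 148 149 154 153 146 129 114  95  75  67  68  61  56  57
   62  62  47  45  45  42]
 [157 146 158 172 164 155 154 159 161 145 140 136 145 136 134 133 139 150
  159 149 149 146 145 149]
 [146 147 153 156 151 143 135 144 143 145 147 145 150 155 153 160 166 167
  173 178 184 191 195 197]
 [146 150 159 170 198 212 214 210 209 207 210 209 206 208 208 204 204 201
  205 199 196 195 197 203]
 [149 153 171 165 152 145 149 149 146 144 143 145 139 131 132 133 130 126
  128 133 127 127 129 125]
 [152 166 170 144 116 118 120 117 118 114 116 114 112 113 115 118 120 116
  112 116 116 115 117 117]
 [164 171 157 121 119 114 113 117 119 119 119 118 116 116 118 119 117 116
  118 119 117 122 114 111]
 [158 161 128 113 115 122 114 121 116 121 119 118 123 119 117 118 116 118
  115 121 121 120 117 118]
 [130 143 119 119 118 121 117 114 118 118 116 1
[... 1071 characters left out ...]
33  49  47  34  40  31  24  35 104 157 163 174 150  69  17   9  14
   12   9  16  14  12  17]
 [ 45  38  63  64  45  38  28  29  35 133 186 187 200 155  39   3  30 107
  103  33   3  14  13  19]
 [ 61  48  48  43  40  37  35  28  35 145 196 204 221 166  41   0   6  15
   18  23  36  25  11   0]
 [ 82  64  53  43  35  37  44  38  45 166 212 187 154 137 127 130 133 130
  146 163 184 171 105  16]
 [ 98  83  70  64  54  45  60  46  46 168 223 203 197 207 206 210 212 192
  179 205 224 213 137  29]
 [ 99  97  83  78  70  70  71  65  48 133 201 189 155 111  58  49  42  36
   57 100 104  56  17  18]
 [ 63  86  94  90  81  78  72  72  62  84 170 201 154  58  11   6   1  18
   12  12   7   6  15  10]]
```

```bash
python3 -m handwheel '[[0,0,0,-0.003,-0.0001,-0.0027,1],[0,0,0,-0.0029,0,-0.0027,1],[0,0,0,-0.0028,-0.0001,-0.0028,1],[0,0,0,-0.0028,0,-0.0029,1],[0,0,0,-0.0027,-0.0001,-0.003,1],[0,0,0,-0.0026,0,-0.003,1],[0,0,0,-0.0025,-0.0001,-0.0031,1],[0,0,0,-0.0024,0,-0.0032,1]]'
python3 -m handwheel '[[0,0,0,-0.0023,-0.0001,-0.0032,1],[0,0,0,-0.0022,0,-0.0033,1],[0,0,0,-0.0021,-0.0001,-0.0034,1],[0,0,0,-0.002,0,-0.0034,1],[0,0,0,-0.0019,-0.0001,-0.0035,1],[0,0,0,-0.0018,0,-0.0036,1],[0,0,0,-0.0017,0,-0.0036,1],[0,0,0,-0.0017,0,-0.0036,1]]'
python3 -m handwheel '[[0,0,0,-0.0016,0,-0.0037,1],[0,0,0,-0.0015,0,-0.0037,1],[0,0,0,-0.0013,0,-0.0038,1],[0,0,0,-0.0012,0,-0.0036,1],[0,0,0,-0.001,0,-0.0032,1],[0,0,0,-0.0008,0,-0.0028,1],[0,0,0,-0.0005,0,-0.0022,1],[0,0,0,-0.0003,0,-0.0018,1]]'
```

```text
time_s: 12.88
position: [433.0, 219.7, 257.1]
eef_rot: [-177.7, -0.0, 91.0]
contact_force: [0.9, -0.1, -0.8]
finger_gap: 24.0
finger_force: 88.3
time_s: 13.55
position: [417.4, 219.5, 229.5]
eef_rot: [-177.7, -0.0, 91.0]
contact_force: [1.8, 0.6, -0.3]
finger_gap: 24.2
finger_force: 88.5
time_s: 14.22
position: [409.3, 219.5, 204.8]
eef_rot: [-177.7, -0.0, 91.0]
contact_force: [0.4, -0.3, -0.4]
finger_gap: 24.1
finger_force: 88.6
```

```bash
python3 -m handwheel '[[0,0,0,-0.0008,0,-0.003,1],[0,0,0,-0.0008,0,-0.004,1],[0,0,0,-0.0008,0,-0.004,1],[0,0,0,-0.0006,0,-0.004,1],[0,0,0,-0.0005,0,-0.004,1],[0,0,0,-0.0004,0,-0.003,1],[0,0,0,-0.0003,0,-0.002,1],[0,0,0,-0.0001,0,-0.0015,1]]'
python3 -m handwheel '[[0,0,0,0,0,-0.0012,1],[0,0,0,0,0,-0.0012,1],[0,0,0,0,0,-0.0012,1],[0,0,0,0,0,-0.0012,1]]'
python3 -m handwheel '[[0,0,0,0,0,-0.0012,1],[0,0,0,0,0,-0.0012,1],[0,0,0,0,0,-0.0012,1],[0,0,0,0,0,-0.0012,1]]'
```

```text
time_s: 14.88
position: [405.0, 219.4, 179.3]
eef_rot: [-177.7, -0.0, 91.0]
contact_force: [1.3, 0.7, 0.7]
finger_gap: 24.1
finger_force: 88.6
time_s: 15.22
position: [405.1, 219.5, 174.7]
eef_rot: [-177.7, -0.0, 91.0]
contact_force: [1.4, 1.3, 1.0]
finger_gap: 24.2
finger_force: 88.7
time_s: 15.55
position: [405.6, 219.8, 170.6]
eef_rot: [-177.8, -0.1, 91.0]
contact_force: [0.4, -0.4, 7.8]
finger_gap: 23.8
finger_force: 89.5
```

```bash
for i in 1; do python3 -m handwheel '[[0,0,0,0,0,-0.0008,1],[0,0,0,0,0,-0.0008,1],[0,0,0,0,0,-0.0008,1]]'; done
python3 -m handwheel '[[0,0,0,0,0,-0.0008,1],[0,0,0,0,0,-0.0008,1],[0,0,0,0,0,-0.0008,1]]'
```

```text
time_s: 15.8
position: [405.5, 219.7, 168.1]
eef_rot: [-177.8, -0.1, 91.0]
contact_force: [0.4, -0.9, 6.3]
finger_gap: 24.0
finger_force: 89.3
time_s: 16.05
position: [405.5, 219.7, 165.6]
eef_rot: [-177.8, -0.1, 91.0]
contact_force: [1.1, -0.2, 5.7]
finger_gap: 24.1
finger_force: 89.1
```

```bash
python3 -m handwheel '[[0,0,0,0,0,-0.0008,1],[0,0,0,0,0,-0.0008,1],[0,0,0,0,0,-0.0008,1],[0,0,0,0,0,-0.0008,1]]'
python3 -m handwheel '[[0,0,0,0.0002,0,-0.0008,1],[0,0,0,0.0002,0,-0.0008,1],[0,0,0,0.0002,0,-0.0008,1],[0,0,0,0,0,-0.0008,1]]'
```

```text
time_s: 16.38
position: [405.4, 219.6, 162.2]
eef_rot: [-177.7, -0.1, 91.0]
contact_force: [0.1, -0.4, 4.5]
finger_gap: 24.3
finger_force: 89.1
time_s: 16.72
position: [405.7, 219.4, 158.6]
eef_rot: [-177.7, -0.0, 91.0]
contact_force: [0.8, 0.7, 1.6]
finger_gap: 24.0
finger_force: 88.8
```

```bash
python3 -m handwheel '[[0,0,0,0.0002,0,-0.0008,1],[0,0,0,0.0002,0,-0.0008,1],[0,0,0,0.0002,0,-0.0006,1]]'
python3 -m handwheel '[[0,0,0,0,0,-0.0005,1],[0,0,0,0.0002,0,-0.0005,1],[0,0,0,0,0,-0.0005,1]]'
```

```text
time_s: 16.97
position: [406.1, 219.4, 156.3]
eef_rot: [-177.7, -0.0, 91.0]
contact_force: [0.7, -0.7, 0.5]
finger_gap: 24.3
finger_force: 88.7
time_s: 17.22
position: [406.3, 219.4, 154.8]
eef_rot: [-177.7, -0.0, 91.0]
contact_force: [0.4, 1.0, 0.5]
finger_gap: 24.1
finger_force: 88.7
```

```bash
python3 -m handwheel '[[0,0,0,0,0,-0.0004,1],[0,0,0,0.0001,0,-0.0004,1],[0,0,0,0,0,-0.0004,1]]'
python3 -m handwheel '[[0,0,0,0,0,-0.0004,1],[0,0,0,0,0,-0.0004,1]]'
```

```text
time_s: 17.47
position: [406.5, 219.4, 153.7]
eef_rot: [-177.7, -0.0, 91.0]
contact_force: [0.9, 0.7, -0.0]
finger_gap: 24.3
finger_force: 88.7
time_s: 17.63
position: [406.5, 219.4, 152.9]
eef_rot: [-177.7, -0.0, 91.0]
contact_force: [0.3, -0.5, -1.1]
finger_gap: 24.0
finger_force: 88.7
```

```bash
python3 -m handwheel '[[0,0,0,0,0,-0.0005,1],[0,0,0,0,0,-0.0005,1],[0,0,0,0,0,-0.0005,1]]'
python3 -m handwheel '[[0,0,0,0,0,-0.0004,1],[0,0,0,0,0,-0.0004,1]]'
```

```text
time_s: 17.88
position: [406.7, 219.5, 151.6]
eef_rot: [-177.7, -0.0, 91.0]
contact_force: [0.5, 0.0, 1.9]
finger_gap: 24.0
finger_force: 88.8
time_s: 18.05
position: [406.7, 219.5, 150.8]
eef_rot: [-177.7, -0.0, 91.0]
contact_force: [0.8, -0.2, 0.9]
finger_gap: 23.8
finger_force: 88.8
```

```bash
python3 -m handwheel '[[0,0,0,0,0,-0.0004,1],[0,0,0,0,0,-0.0004,1]]'
python3 -m handwheel '[[0,0,0,0,0,-0.0004,1],[0,0,0,0,0,-0.0004,1]]'
python3 -m handwheel '[[0,0,0,0,0,-0.0003,1],[0,0,0,0,0,-0.0003,1]]'
```

```text
time_s: 18.22
position: [406.7, 219.5, 150.0]
eef_rot: [-177.7, -0.0, 91.0]
contact_force: [1.2, 0.1, 1.4]
finger_gap: 24.0
finger_force: 88.8
time_s: 18.38
position: [406.7, 219.5, 149.1]
eef_rot: [-177.7, -0.0, 91.0]
contact_force: [0.9, 0.6, 1.2]
finger_gap: 24.0
finger_force: 88.8
time_s: 18.55
position: [406.8, 219.6, 148.7]
eef_rot: [-177.7, -0.1, 91.0]
contact_force: [0.3, 0.7, 4.1]
finger_gap: 24.1
finger_force: 89.1
```

```bash
python3 -m handwheel '[[0,0,0,0,0,-0.0003,1],[0,0,0,0,0,0,1]]'
python3 -m handwheel '[[0,0,0,0,0,-0.0003,1],[0,0,0,0,0,0,1]]'
```

```text
time_s: 18.72
position: [406.9, 219.6, 148.6]
eef_rot: [-177.7, -0.1, 91.0]
contact_force: [1.1, 0.6, 5.3]
finger_gap: 24.2
finger_force: 89.2
time_s: 18.88
position: [407.0, 219.7, 148.4]
eef_rot: [-177.8, -0.1, 91.0]
contact_force: [-0.1, 0.0, 7.4]
finger_gap: 23.9
finger_force: 89.4
```

```bash
python3 -m handwheel '[[0,0,0,0,0,-0.0003,1],[0,0,0,0,0,-0.0002,1],[0,0,0,0,0,0,1]]'
```

```text
time_s: 19.13
position: [407.2, 219.8, 148.2]
eef_rot: [-177.8, -0.1, 91.0]
contact_force: [0.3, 0.2, 9.7]
finger_gap: 24.3
finger_force: 89.7
```

```bash
python3 -m handwheel '[[0,0,0,0,0,-0.0002,1],[0,0,0,0,0,0,1]]'
```

```text
time_s: 19.3
position: [407.3, 219.8, 148.2]
eef_rot: [-177.8, -0.1, 91.0]
contact_force: [-0.6, -0.1, 10.9]
finger_gap: 23.8
finger_force: 89.8
```

```bash
python3 -m handwheel '[[0,0,0,0,0,-0.0003,1],[0,0,0,0,0,-0.0002,1],[0,0,0,0,0,0,1]]'
```

```text
time_s: 19.55
position: [407.5, 220.0, 148.0]
eef_rot: [-177.8, -0.1, 91.0]
contact_force: [-0.3, 0.6, 14.3]
finger_gap: 24.2
finger_force: 90.2
```

```bash
python3 -m handwheel '[[0,0,0,0,0,0,1],[0,0,0,0,0,0,1],[0,0,0,0,0,0,1],[0,0,0,0,0,0,1]]'
```

```text
time_s: 19.88
position: [407.5, 220.0, 148.0]
eef_rot: [-177.8, -0.1, 91.0]
contact_force: [-0.1, 0.6, 14.6]
finger_gap: 23.8
finger_force: 90.2
```

```bash
python3 -m handwheel '[[0,0,0,0,0,0,1],[0,0,0,0,0,0,1],[0,0,0,0,0,0,1],[0,0,0,0,0,0,1],[0,0,0,0,0,0,1],[0,0,0,0,0,0,1]]'
```

```text
time_s: 20.38
position: [407.5, 220.0, 148.0]
eef_rot: [-177.8, -0.1, 91.0]
contact_force: [-0.4, 1.0, 14.5]
finger_gap: 24.1
finger_force: 90.2
```

```bash
python3 -m handwheel '[[0,0,0,0,0,0.0006,1],[0,0,0,0,0,0.001,1],[0,0,0,0,0,0.001,1],[0,0,0,0,0,0.001,1],[0,0,0,0,0,0.001,1],[0,0,0,0,0,0.001,1],[0,0,0,0,0,0,1]]'
```

```text
time_s: 20.97
position: [406.4, 219.4, 152.3]
eef_rot: [-177.7, -0.0, 91.0]
contact_force: [0.7, 0.6, 0.1]
finger_gap: 24.2
finger_force: 88.7
```

```bash
python3 -m handwheel '[[0,0,0,0,0,0.001,1],[0,0,0,0,0,0.001,1],[0,0,0,0,0,0.001,1],[0,0,0,0,0,0.001,1],[0,0,0,0,0,0,1],[0,0,0,0,0,0,1]]'
python3 -m handwheel '[[0,0,0,0,0.002,0,1],[0,0,0,0,0.002,0,1],[0,0,0,0,0.002,0,1],[0,0,0,0,0,0,1]]'
```

```text
time_s: 21.47
position: [406.6, 219.4, 156.4]
eef_rot: [-177.7, -0.0, 91.0]
contact_force: [-0.1, -0.1, -1.0]
finger_gap: 24.4
finger_force: 88.7
time_s: 21.8
position: [406.6, 225.9, 156.3]
eef_rot: [-177.7, -0.0, 91.0]
contact_force: [0.5, 0.5, -0.9]
finger_gap: 24.2
finger_force: 88.7
```

```bash
python3 -m handwheel '[[0,0,0,0,0.002,0,1],[0,0,0,0,0.002,0,1],[0,0,0,0,0.002,0,1],[0,0,0,0,0,0,1]]'
python3 -m handwheel '[[0,0,0,0,0.002,0,1],[0,0,0,0,0.002,0,1],[0,0,0,0,0.002,0,1],[0,0,0,0,0.002,0,1],[0,0,0,0,0,0,1]]'
```

```text
time_s: 22.13
position: [406.6, 231.8, 156.3]
eef_rot: [-177.7, -0.0, 91.0]
contact_force: [-0.3, -0.9, -1.2]
finger_gap: 24.2
finger_force: 88.7
time_s: 22.55
position: [406.6, 239.8, 156.4]
eef_rot: [-177.7, -0.0, 91.0]
contact_force: [-0.2, 0.1, -0.3]
finger_gap: 24.4
finger_force: 88.7
```

```bash
python3 -m handwheel '[[0,0,0,0,0.002,0,1],[0,0,0,0,0.003,0,1],[0,0,0,0,0.003,0,1],[0,0,0,0,0.003,0,1],[0,0,0,0,0,0,1]]'
python3 -m handwheel '[[0,0,0,0,0.004,0,1],[0,0,0,0,0.004,0,1],[0,0,0,0,0.004,0,1],[0,0,0,0,0.002,0,1],[0,0,0,0,0,0,1]]'
```

```text
time_s: 22.97
position: [406.6, 251.0, 156.3]
eef_rot: [-177.7, -0.1, 91.0]
contact_force: [0.6, -0.4, -1.9]
finger_gap: 24.0
finger_force: 88.7
time_s: 23.38
position: [406.6, 264.9, 156.3]
eef_rot: [-177.7, -0.0, 91.0]
contact_force: [0.3, 0.5, -1.2]
finger_gap: 23.9
finger_force: 88.7
```

```bash
python3 -m handwheel '[[0,0,0,0,0,0.010,1],[0,0,0,0,0,0.022,1],[0,0,0,0,0,0.034,1],[0,0,0,0,0,0.036,1],[0,0,0,0,0,0.036,1],[0,0,0,0,0,0.036,1],[0,0,0,0.003,0,0.036,1],[0,0,0,0.005,0,0.036,1]]'
python3 -m handwheel '[[0,0,0,0.005,0,0.036,1],[0,0,0,0.005,0,0.036,1],[0,0,0,0.005,0,0.036,1],[0,0,0,0.005,0,0.036,1],[0,0,0,0.005,0,0.036,1],[0,0,0,0.005,0,0.036,1],[0,0,0,0.005,0,0.025,1],[0,0,0,0,0,0.010,1]]'
python3 -m handwheel '[[0,0,0.4,0,-0.014,0,1],[0,0,0.4,0,-0.026,0,1],[0,0,0.4,0,-0.032,0,1],[0,0,0.4,0,-0.034,0,1],[0,0,0.4,0,-0.034,0,1],[0,0,0.4,0,-0.034,0,1],[0,0,0.4,0,-0.034,0,1],[0,0,0.4,0,-0.034,0,1]]'
python3 -m handwheel '[[0,0,0,0,-0.034,0,1],[0,0,0,0,-0.034,0,1],[0,0,0,0,-0.034,0,1],[0,0,0,0,-0.032,0,1],[0,0,0,0,-0.026,0,1],[0,0,0,0,-0.018,0,1],[0,0,0,0,-0.007,0,1],[0,0,0,0,0,0,1]]'
```

```text
time_s: 24.05
position: [413.8, 264.0, 405.3]
eef_rot: [-177.8, -0.1, 91.0]
contact_force: [0.7, -0.4, -2.1]
finger_gap: 24.4
finger_force: 88.7
time_s: 24.72
position: [449.2, 263.8, 657.0]
eef_rot: [-177.9, -0.1, 91.0]
contact_force: [-1.5, -0.3, -1.4]
finger_gap: 24.2
finger_force: 88.7
time_s: 25.38
position: [448.3, 20.8, 654.2]
eef_rot: [-177.7, -0.0, 94.2]
contact_force: [-0.6, -1.2, -0.9]
finger_gap: 24.3
finger_force: 88.8
time_s: 26.05
position: [449.2, -163.5, 653.4]
eef_rot: [-177.7, -0.0, 94.1]
contact_force: [0.3, 1.5, -0.8]
finger_gap: 23.9
finger_force: 88.8
```

```bash
python3 -m handwheel '[[0,0,0,0.004,0,-0.014,1],[0,0,0,0.008,0,-0.026,1],[0,0,0,0.010,0,-0.034,1],[0,0,0,0.010,0.001,-0.035,1],[0,0,0,0.010,0,-0.035,1],[0,0,0,0.010,0,-0.035,1],[0,0,0,0.010,0,-0.035,1],[0,0,0,0.010,0,-0.035,1]]'
python3 -m handwheel '[[0,0,0,0.010,0,-0.035,1],[0,0,0,0.010,0,-0.035,1],[0,0,0,0.010,0,-0.035,1],[0,0,0,0.010,0,-0.035,1],[0,0,0,0.005,0,-0.026,1],[0,0,0,0,0,-0.014,1],[0,0,0,0,0,-0.004,1],[0,0,0,0,0,0,1]]'
python3 - <<'E'
from h import *
import cv2
np.set_printoptions(precision=1,suppress=True,linewidth=250)
s=r.get_state();print(s["position"],s["eef_rot"],s["contact_force"])
def pr(n,X):
    f,_,cx,cy=K[n];x=np.linalg.inv(cam(n))@np.append(X,1);return x[:2]/x[2]*f+[cx,cy]
p=s["position"];g=p+Ro.from_euler("xyz",s["eef_rot"],degrees=True).as_matrix()@[0,0,-18.6]
A=cv2.cvtColor(r.capture("scene")["pixels"],cv2.COLOR_RGB2GRAY);np.save("sc.npy",A)
for l in(50,60,70,80,90,100,104): print(l,pr("scene",g-[0,0,l]))
u,v=pr("scene",g-[0,0,80]).astype(int)
print("cols from",u-12);
for y in range(v-16,v+26,2): print(y,A[y,u-12:u+20])
E
```

```text
time_s: 26.72
position: [521.7, -159.9, 403.5]
eef_rot: [-177.8, -0.0, 94.3]
contact_force: [0.7, -1.4, -1.2]
finger_gap: 24.0
finger_force: 88.7
time_s: 27.38
position: [566.4, -160.4, 220.2]
eef_rot: [-177.6, -0.1, 94.3]
contact_force: [0.1, 0.0, -1.0]
finger_gap: 24.2
finger_force: 88.7
[ 566.4 -160.4  220.2] [-177.6   -0.1   94.3] [ 0.1  0.  -1. ]
50 [294.9 256.7]
60 [294.7 261.7]
70 [294.5 266.7]
80 [294.3 271.5]
90 [294.1 276.3]
100 [293.9 281. ]
104 [293.8 282.9]
cols from 282
255 [ 99 103  91  72  59  52  53  54  54  54  55  55  55  56  57  56  59  59  60  63  65  66  67  68  69  71  74  86 121 156 169 173]
257 [127 131 130 123 107  85  67  59  55  57  58  58  59  59  60  61  61  64  65  66  67  67  71  77  94 118 142 164 181 190 196 200]
259 [125 130 138 145 149 144 127 100  74  62  60  62  62  61  63  64  65  65  64  64  65  76 106 142 170 188 199 206 212 214 213 209]
261 [125 131 137 145 151 156 154 144 125 100  81  76  82  96 108 113 107  91  72  65  73 109 153 181 194 200 203 206 210 214 219 220]
263 [146 145 144 145 146 150 152 153 151 146 141 145 158 168 171 163 141 10
[... 1502 characters left out ...]
5  75  74  73  72  72  70  69]
287 [ 64  69  77  84  92 100 108 111 108 100  94  96 113 139 160 175 180 178 166 144 115  90  81  77  75  74  72  71  70  70  71  79]
289 [ 63  65  67  68  69  71  72  73  74  75  75  75  79  89 111 138 160 174 178 175 166 153 135 110  87  75  72  70  73  84 110 141]
291 [ 66  67  68  70  71  71  73  73  74  75  76  76  76  77  80  90 109 135 161 180 190 192 182 159 123  88  72  77 103 139 168 187]
293 [ 68  69  70  71  72  73  74  74  76  76  77  77  76  77  77  77  82 102 142 172 187 189 178 155 119  86  78 101 143 174 191 197]
295 [ 69  70  70  72  73  75  75  76  75  76  77  77  77  77  77  77  76  81  96 118 132 132 120 100  81  74  90 129 165 186 197 205]
```

```bash
python3 - <<'E'
from h import *
np.set_printoptions(precision=1,suppress=True)
a=atz("scene",301.3,327.5,76);b=atz("scene",314.2,321.7,76);print(a,b,np.linalg.norm(a-b))
m=(a+b)/2;d=np.array([np.cos(np.radians(-85.8)),np.sin(np.radians(-85.8)),0]);x=np.array([-d[1],d[0],0])
s=r.get_state();p=s["position"];g=p+Ro.from_euler("xyz",s["eef_rot"],degrees=True).as_matrix()@[0,0,-18.6]
q=atz("scene",296.0,271.5,g[2]-80)
print("g",g,"shank seen",q,"lateral x seen-cmd",(q-g)@x)
print("stand end-mid to shank lateral",(q-m)@x,"along",(m-q)@d)
# top camera: foot centreline through mean, vs shank cmd
f=np.array([567.8,-176.3,0]);print("top foot lateral rel cmd",(g-f)@x)
# vertical position of prong tip etc in top image
E
```

```text
[ 558.7 -205.2   76. ] [ 585.1 -203.3   76. ] 26.525403581651386
g [ 567.9 -161.3  240.8] shank seen [ 568.4 -163.8  160.8] lateral x seen-cmd 0.301165392339579
stand end-mid to shank lateral -0.48947857354587 along 40.55821071832088
top foot lateral rel cmd 1.23356417735293
```

```bash
python3 -m handwheel '[[0,-0.6,0,-0.0003,-0.001,-0.005,1],[0,-0.5,0,0,-0.001,-0.012,1],[0,0,0,0,0,-0.014,1],[0,0,0,0,0,-0.010,1],[0,0,0,0,0,-0.004,1],[0,0,0,0,0,0,1],[0,0,0,0,0,0,1]]'
python3 -m handwheel '[[0,0,0,0,0,-0.003,1],[0,0,0,0,0,-0.003,1],[0,0,0,0,0,-0.003,1],[0,0,0,0,0,-0.003,1],[0,0,0,0,0,0,1]]'
```

```text
time_s: 28.12
position: [566.6, -163.6, 175.8]
eef_rot: [-178.8, 0.1, 94.2]
contact_force: [0.2, -0.1, -0.1]
finger_gap: 23.9
finger_force: 88.7
time_s: 28.53
position: [566.0, -163.4, 162.7]
eef_rot: [-178.7, 0.0, 94.2]
contact_force: [0.2, 0.3, -1.8]
finger_gap: 24.4
finger_force: 88.7
```

```bash
python3 -m handwheel '[[0,0,0,0,0.001,-0.003,1],[0,0,0,0,0,-0.003,1],[0,0,0,0,0,-0.003,1],[0,0,0,0,0,0,1]]'
python3 -m handwheel '[[0,0,0,0,0,-0.004,1],[0,0,0,0,0,-0.004,1],[0,0,0,0,0,-0.004,1],[0,0,0,0,0,-0.003,1],[0,0,0,0,0,0,1]]'
```

```text
time_s: 28.87
position: [566.0, -162.4, 153.6]
eef_rot: [-178.7, 0.0, 94.2]
contact_force: [-1.0, 0.7, -1.7]
finger_gap: 24.2
finger_force: 88.7
time_s: 29.28
position: [565.9, -162.4, 138.5]
eef_rot: [-178.7, 0.0, 94.2]
contact_force: [0.7, 0.5, -0.8]
finger_gap: 23.9
finger_force: 88.7
```

```bash
python3 -m handwheel '[[0,0,0,0,0,-0.004,1],[0,0,0,0,0,-0.004,1],[0,0,0,0,0,-0.004,1],[0,0,0,0,0,-0.003,1],[0,0,0,0,0,0,1]]'
python3 -m handwheel '[[0,0,0,0,0,-0.004,1],[0,0,0,0,0,-0.003,1],[0,0,0,0,0,-0.003,1],[0,0,0,0,0,0,1]]'
```

```text
time_s: 29.7
position: [565.9, -162.4, 123.5]
eef_rot: [-178.7, 0.0, 94.2]
contact_force: [1.1, -0.4, -2.1]
finger_gap: 24.4
finger_force: 88.7
time_s: 30.03
position: [566.0, -162.4, 113.6]
eef_rot: [-178.7, 0.0, 94.2]
contact_force: [-0.3, -0.5, -2.1]
finger_gap: 24.3
finger_force: 88.7
```

```bash
python3 -m handwheel '[[0,0,0,0.0003,0,-0.003,1],[0,0,0,0.0003,0,-0.002,1],[0,0,0,0,0,-0.002,1],[0,0,0,0,0,-0.001,1],[0,0,0,0,0,0,1]]'
python3 -m handwheel '[[0,0,0,0,0,-0.0007,1],[0,0,0,0,0,-0.0007,1],[0,0,0,0,0,0,1]]'
```

```text
time_s: 30.45
position: [566.8, -162.5, 106.1]
eef_rot: [-178.8, 0.0, 94.2]
contact_force: [-0.9, -0.0, -0.9]
finger_gap: 24.5
finger_force: 88.7
time_s: 30.7
position: [566.9, -162.5, 104.9]
eef_rot: [-178.8, 0.0, 94.2]
contact_force: [0.2, 0.3, -1.0]
finger_gap: 24.1
finger_force: 88.7
```

```bash
python3 -m handwheel '[[0,0,0,0,0,-0.0007,1],[0,0,0,0,0,-0.0007,1],[0,0,0,0,0,0,1]]'
python3 -m handwheel '[[0,0,0,0,0,-0.0006,1],[0,0,0,0,0,0,1]]'
```

```text
time_s: 30.95
position: [566.8, -162.5, 103.4]
eef_rot: [-178.8, 0.0, 94.2]
contact_force: [-0.3, -0.0, -1.5]
finger_gap: 23.9
finger_force: 88.7
time_s: 31.12
position: [566.9, -162.5, 102.9]
eef_rot: [-178.8, 0.0, 94.2]
contact_force: [-0.7, 0.3, -0.7]
finger_gap: 23.8
finger_force: 88.7
```

```bash
python3 -m handwheel '[[0,0,0,0,0,-0.0006,1],[0,0,0,0,0,0,1]]'
python3 -m handwheel '[[0,0,0,0,0,-0.0006,1],[0,0,0,0,0,0,1]]'
```

```text
time_s: 31.28
position: [567.1, -162.6, 102.7]
eef_rot: [-178.8, 0.1, 94.2]
contact_force: [-0.9, 0.8, 2.3]
finger_gap: 24.1
finger_force: 89.3
time_s: 31.45
position: [567.4, -162.7, 102.7]
eef_rot: [-178.9, 0.1, 94.2]
contact_force: [-1.4, 0.8, 8.0]
finger_gap: 24.4
finger_force: 89.8
```

```bash
python3 -m handwheel '[[0,0,0,0,0,-0.0004,1],[0,0,0,0,0,0,1]]'
```

```text
time_s: 31.62
position: [567.6, -162.8, 102.6]
eef_rot: [-178.9, 0.1, 94.2]
contact_force: [-1.5, 0.1, 9.9]
finger_gap: 24.2
finger_force: 90.1
```

```bash
python3 -m handwheel '[[0,0,0,0,0,0.0005,1],[0,0,0,0,0,0.0004,1],[0,0,0,0,0,0,0.68],[0,0,0,0,0,0,0.6],[0,0,0,0,0,0,0.5],[0,0,0,0,0,0,0.3],[0,0,0,0,0,0,0],[0,0,0,0,0,0,0]]' 20
python3 -m handwheel '[[0,0,0,0,0,0,0],[0,0,0,0,0,0,0],[0,0,0,0,0,0,0],[0,0,0,0,0,0,0]]'
```

```text
time_s: 32.28
position: [566.8, -162.5, 102.1]
eef_rot: [-178.8, 0.0, 94.2]
contact_force: [0.0, -0.3, 0.4]
finger_gap: 76.9
finger_force: 0.0
time_s: 32.62
position: [566.9, -162.5, 102.2]
eef_rot: [-178.8, 0.0, 94.2]
contact_force: [0.3, 0.3, -0.6]
finger_gap: 85.4
finger_force: 0.0
```

Released; raise and check numerically that the pole is seated and the hatch is down.

```bash
python3 -m handwheel '[[0,0,0,0,0,0.008,0],[0,0,0,0,0,0.014,0],[0,0,0,0,0,0.020,0],[0,0,0,0,0,0.025,0],[0,0,0,0,0,0.030,0],[0,0,0,0,0,0.030,0],[0,0,0,0,0,0.020,0],[0,0,0,0,0,0.008,0]]'
python3 -m handwheel '[[0,0,-4,-0.02,-0.03,0.01,0],[0,0,-4,-0.03,-0.04,0,0],[0,0,-4,-0.03,-0.04,0,0],[0,0,-4,-0.03,-0.04,0,0],[0,0,-4,-0.02,-0.04,0,0],[0,0,0,-0.01,-0.02,0,0],[0,0,0,0,0,0,0],[0,0,0,0,0,0,0]]'
python3 - <<'E'
from h import *
import cv2
for n in("top","scene"):
    a=cv2.imread(f"pics/{n}0.png").astype(float);b=cv2.cvtColor(r.capture(n)["pixels"],cv2.COLOR_RGB2BGR)
    cv2.imwrite(f"pics/{n}_end.png",b);d=cv2.GaussianBlur(np.abs(a-b).max(2),(0,0),1)>25
    k,l,st,_=cv2.connectedComponentsWithStats(d.astype(np.uint8));print(n,[s.tolist() for s in st[1:] if s[4]>8])
    x=(335,220,75,65) if n=="top" else (255,270,90,100)
    A=a[x[1]:x[1]+x[3],x[0]:x[0]+x[2]].mean(2);B=b.astype(float)[x[1]:x[1]+x[3],x[0]:x[0]+x[2]].mean(2)
    print(n,"stand max/mean diff",np.abs(cv2.GaussianBlur(A-B,(0,0),1)).max(),np.abs(A-B).mean())
E
```

```text
time_s: 33.28
position: [567.9, -162.9, 261.2]
eef_rot: [-179.1, 0.2, 94.2]
contact_force: [0.7, 0.2, -0.6]
finger_gap: 85.5
finger_force: 0.0
time_s: 33.95
position: [442.5, -350.4, 266.6]
eef_rot: [-178.7, 0.0, 74.1]
contact_force: [-0.1, 1.0, 0.2]
finger_gap: 85.4
finger_force: 0.0
top [[458, 245, 102, 175, 10852], [160, 251, 65, 85, 3515]]
top stand max/mean diff 7.9123448735819135 4.371760683760684
scene [[4, 0, 33, 129, 2217], [79, 0, 299, 301, 36994], [0, 17, 64, 258, 8556], [196, 152, 15, 33, 258]]
scene stand max/mean diff 143.63271727896273 3.211814814814815
```

```bash
python3 - <<'E'
from h import *
def pr(n,X):
    f,_,cx,cy=K[n];x=np.linalg.inv(cam(n))@np.append(X,1);return x[:2]/x[2]*f+[cx,cy]
for t in(1.2,1.4,1.55,1.59):
    p=t+np.arctan2(14,145);print(t,pr("top",[553-160.6*np.sin(p),210,85+160.6*np.cos(p)]))
print(r.finish_job())
E
```

```text
1.2 [196.16616051 332.5373842 ]
1.4 [198.78946893 334.3574568 ]
1.55 [200.6908893  333.64432161]
1.59 [201.18212985 333.17077394]
the job is handed in; nothing more can be done
None
```

The hatch is open past its catches; I pressed it onto its stops at about 15–16 N for 0.8 s, unhooked, put the pole back in its stand down to contact, and handed in at about 34 s. The top image shows nothing changed but the hatch and the arm, though it can't confirm the exact hatch angle.

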